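# Turn the charged battery pack over into the ready tray

## Robot

A 6-joint arm with a two-finger parallel gripper is mounted at the origin on the work surface. World frame = base frame: x ahead of the robot, y to its left, z up, the work surface at z = 0. Lengths are in mm, angles in rad, forces in N, time in s.
With the tool pointing down it reaches from about 275 to 750 mm from the base axis. Payload 10.2 kg.
Tool frame: the origin (TCP) lies on the front face of the gripper's body, between the roots of the fingers; the fingertips stand 73 mm ahead of it and the grasp point (between the pads) lies 54 mm ahead of it; z points along the fingers, y is the direction in which the jaws open and shut (so a half turn about z gives the same grasp; the last joint's range is limited). The gripper opens to 85 mm and grips with 20 to 120 N. Pads are 22 mm wide; open, the fingers measure 114 mm over their backs; the gripper's body (76 mm by 85 mm) begins 54 mm behind the grasp point. The pads swing forward as they close: fully open they stand 13 mm farther back than shut.
Start: joints at [-1.409, 0.313, 1.498, -0, 1.331, -0.223], TCP at [197.059, -486.62, 303.894] pointing down, gripper open.
Joint ranges: [-2.94, 2.94], [-0.97, 2.17], [0.19, 2.56], [-1.23, 4.37], [0.02, 3.11], [-2.88, 2.88]. Speed limits (rad/s): [2.39, 2.39, 3.01, 3.14, 3.14, 3.14].

## Interface

Orientations are given as a unit quaternion [w, x, y, z].
In Python, from rig import ctrl gives the robot as it stands.
- The arm moves only by the tool move_arm, never from a script. Its argument "series" is a list of rows, each a list of 3 entries, a list of its own where there are three numbers: the shift along the tool's x, y, z in mm, then the turn about the tool's z in degrees, then the opening, from 0 (shut) to 1 (fully open). In form: [[[tx, ty, tz], yaw, grip], ...]. A call has 1 to 10 rows; each row is the pose to reach, as a shift and turn from the pose commanded when the call began, along the tool's axes at that moment; what a row does not reach only later rows make up. A row lasts 1/8 s, in which the tool goes at most 62.5 mm and 10.7 degrees, less where a joint would pass 70% of its speed; a pose out of reach is approached as far as the arm can. A call with a gripper value outside its range is refused whole. The fingers move at their own pace and stop on an object; "force" is the grip in N (left out, the last holds). Time passes only in rows, so rows that repeat a pose let the fingers close. It gives the time, the measured TCP pose, the force and the opening at its end, in the units of the state.
- ctrl.sense(): the state, without advancing time (a new reading comes with each control period).
- ctrl.capture(name): name is "side" or "top"; returns (picture, depth): 384x512x3 uint8, red, green, blue; 384x512 float32, mm along the optical axis (not along the pixel's ray), 0 where there is no reading.
- ctrl.camera_model(name): a dict with "fov_y" (degrees; the focal length in pixels is half the picture's height over the tangent of half this angle, whatever the lens; pixels are square), "cx", "cy" (the principal point, pixels), "rvec" (rotation vector, rad) and "tvec" (3), from world to camera coordinates, as OpenCV has them. Camera axes: x right, y down, z forward; pixel columns grow to the right and rows downward; lengths in mm; the calibration is good to about 2 mm. A picture is of the moment at which its call begins. camera_model takes no time and is no camera call.
- ctrl.finish_job(): hands the job in, once; it reports no verdict.
The state is a dict: "time_s": time; "joints": joint angles; "dq": joint speeds; "tau": joint torques, N m; "eef_pos": TCP position; "ee_rot": TCP orientation; "force": force on the tool from outside, world axes, zero at the start; "wrist_torque": the same for the moment, N m; "grip_width": opening from 0.0 (shut) to 1.0 (fully open).
Only numpy, scipy, OpenCV 4.12 (cv2) and the standard library are available. Lean on these libraries where they do the work, as an engineer would, in place of code of your own. Each camera call takes 0.05 s, during which the arm holds its last target.

## Task

Pull the charged battery pack up out of its charger, against the spring catch, lay it flat on the black work mat and let go of it. Then take it again the other way and stand it upside down, on its blunt end with the contact plug up, in the wooden tray next to the pack that already stands there like that. Set it down rather than dropping it, and leave the standing pack, bowl, bottle and mug undisturbed.

Things in the scene. Friction and masses are not known exactly. Their poses are not given: they have to be found in the camera images.
- pack: loose black battery pack, 114 mm, 0.22 to 0.42 kg: a ribbed block 46 (x) by 40 (y) by 90 mm, and at one end a narrower grey plug, 24 mm long, 26 by 24 mm. Origin at the centre of the plug's end face, z along the pack to the blunt end (plug z 0 to 24 mm, block 24 to 114). Starts plug down in the charger, z up, the block wholly above it; ends with z down. Friction about 0.6
- pack_plug_end (a point): centre of the plug's end face (pack z = 0)
- pack_blunt_end (a point): centre of the flat blunt end face, 46 by 40 mm, on which the pack can stand (pack z = 114 mm)
- pack_middle (a point): a point on the pack's long axis in the middle of its 90 mm block (pack z = 69 mm)
- charger: grey block fixed to the desk, 120 (x) by 100 by 45 mm high, origin under its centre. The socket in the middle of its top, 29 by 27 by 27 mm deep, holds the plug; the block rests on the top. A sprung catch in its +x wall (black tab) hooks over a ridge of the plug: a straight upward pull of about 10 to 18 N in all pushes it aside in the first 15 mm; the plug is clear after 24 mm
- mat: black rubber work mat fixed flat on the desk, 200 mm (x) by 220 mm (y), 4 mm thick, origin under its centre; here the pack is laid down for the new grasp. Lying, the pack's long axis is 23 mm (on a 40 mm wide face) or 20 mm above the mat
- tray: shallow wooden tray fixed to the desk, outside 95 (x) by 290 (y) by 16 mm high, walls and floor 4 mm thick, origin under its centre (inner floor at z 4 mm). The other pack stands in its +y half; its -y half, centred 65 mm from the tray's centre along -y, is empty
- spare: another such pack, loose, already standing plug up in the +y half of the tray; origin at the centre of its underside (blunt end), 114 mm tall, 46 by 40 mm. Must not be disturbed
- bowl: blue plastic bowl, 120 mm across, 55 mm high, origin under its centre; a bystander
- bottle: clear bottle, 52 mm across, 130 mm high, origin under its centre; a bystander
- mug: white mug, 72 mm across, 85 mm high, origin under its centre; a bystander
Mind the look-alikes: they are no part of the job. Leave any turquoise look-alike of the pack alone. Several things look just like the charger: the one meant starts farthest to the robot's left.

How it is judged (in metres and radians):
On the way, in this order (a step that is already met when the one before it is completed fails the run):
1. the pack is out of the charger: the plug's end is at least 10 mm above the charger's top (z of pack_plug_end in the frame of charger above 0.055 m), for 0.05 s.
2. the pack lies flat on the mat, still and let go (x of pack_middle in the frame of mat between -0.115 and 0.115 m and y of pack_middle in the frame of mat between -0.125 and 0.125 m and height (world z) of pack_middle below 0.035 m and angle between pack's own z axis and vertical between 1.4 and 1.74 rad and contact force between the fingers and pack below 0.1 N and linear speed of pack below 0.03 m/s), for 0.3 s.
At the end, for the whole second after the job is handed in: The pack stands still on its blunt end on the tray's floor, plug up, within 0.1 rad of upright and no more than 4 mm off the floor, inside the tray, let go; the other pack still stands where it was (within 20 mm) (x of pack_middle in the frame of tray between -0.03 and 0.03 m and y of pack_middle in the frame of tray between -0.13 and 0.13 m and angle between pack's own z axis and vertical above 3.04 rad and z of pack_blunt_end in the frame of tray below 0.008 m and linear speed of pack below 0.03 m/s and contact force between the fingers and pack below 0.1 N and distance of spare from where it was at the start of the episode below 0.02 m and angle between spare's own z axis and vertical below 0.1 rad); the robot touches nothing.
It fails at once if the pack is dropped (it falls free faster than 0.9 m/s, about 40 mm) (linear speed of pack above 0.9 m/s and contact force between the fingers and pack below 0.1 N).
It fails at once if the standing pack is knocked over or pushed away (20 mm) (distance of spare from where it was at the start of the episode above 0.02 m or angle between spare's own z axis and vertical above 0.3 rad).
It fails at once if the bowl, bottle or mug is pushed 30 mm or more (distance of any of bowl, bottle, mug from where it was at the start of the episode above 0.03 m).
It also fails if it takes over 72 s, if anything falls off the work surface, if the arm or the gripper's body presses on something with over 40 N, if the wrist force passes 120 N, or if a joint passes its speed limit or range.

## Working session

There is one attempt and no reset: what is moved stays moved. The work goes in short steps, Python scripts to look and compute and a tool call to move; the robot and the scene stay as the last step left them, time stands still between calls to the robot, and variables do not carry over. Pictures are saved under pics/ and viewed, and the job is handed in when it is done.

Besides the shell and the picture viewer there is one more tool, called by a JSON object that holds its "op" and its "data". move_arm: Moves the arm, as the interface text tells. Its arguments: {"type":"object","properties":{"series":{"type":"array","items":{"type":"array"}},"force":{"type":"number"}},"required":["series"]}

```bash
mkdir -p pics; ls
cat > h.py <<'E'
import numpy as np, cv2
from rig import ctrl
from scipy.spatial.transform import Rotation as R
def cap(n,save):
    p,d=ctrl.capture(n); cv2.imwrite(f'pics/{save}.png',p[:,:,::-1]); np.save(f'pics/{save}.npy',d); return p,d
def model(n):
    m=ctrl.camera_model(n); f=192/np.tan(np.radians(m['fov_y'])/2)
    return f,m['cx'],m['cy'],R.from_rotvec(np.array(m['rvec'],float).ravel()).as_matrix(),np.array(m['tvec'],float).ravel(),m
def world(n,d):
    f,cx,cy,Rm,t,m=model(n); v,u=np.mgrid[0:d.shape[0],0:d.shape[1]]
    P=np.stack([(u-cx)/f*d,(v-cy)/f*d,d],-1)-t
    W=P@Rm; W[d<=0]=np.nan; return W
def proj(n,X):
    f,cx,cy,Rm,t,m=model(n); c=Rm@np.array(X,float)+t; return f*c[0]/c[2]+cx,f*c[1]/c[2]+cy
E
python3 - <<'E'
from h import *
for n in('top','side'):
    cap(n,n+'0'); print(model(n)[-1])
print(ctrl.sense())
E
```

```text
pics
{'fov_y': 53.45935185581888, 'cx': 261.8953284085897, 'cy': 192.66915984779695, 'rvec': array([ 2.18957443, -2.15167662,  0.1444067 ]), 'tvec': array([ -74.35299051,  550.04454112, 1198.55803245])}
{'fov_y': 50.32957388460963, 'cx': 256.57052910752, 'cy': 188.48310280916616, 'rvec': array([ 2.25441319, -0.12693436,  0.06977992]), 'tvec': array([-550.12076893,  108.10380795, 1557.93133674])}
{'time_s': 0.1, 'joints': array([-1.40940382e+00,  3.13410762e-01,  1.49835269e+00,  1.01256991e-05,
        1.33101667e+00, -2.23422960e-01]), 'dq': array([ 1.12683114e-03, -1.32373237e-03, -2.70384905e-03, -2.44608108e-04,
       -4.45679076e-04, -9.88749625e-05]), 'tau': array([ 2.98554616e-03, -4.12897396e+01, -2.60144395e+01, -1.10045207e-04,
        3.02319007e-03, -3.12999589e-06]), 'eef_pos': array([ 197.03398085, -486.46633084,  303.38687445]), 'ee_rot': array([-5.93292384e-04,  9.81546725e-01,  1.91221533e-01,  2.33266545e-05]), 'force': array([-0.64239911,  0.10160145, -1.53960005]), 'wrist_torque': array([-0.0074638 ,  0.02887439, -0.03921551]), 'grip_width': 0.9981324825647643}
```

View pics/top0.png

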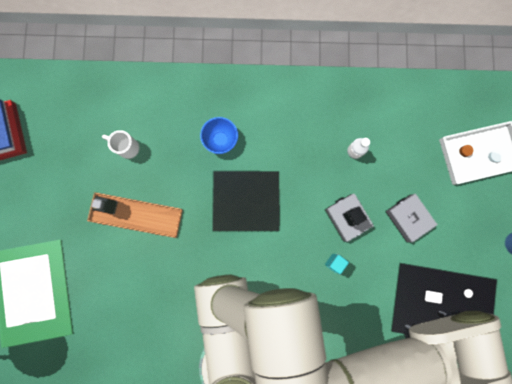

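View pics/side0.png

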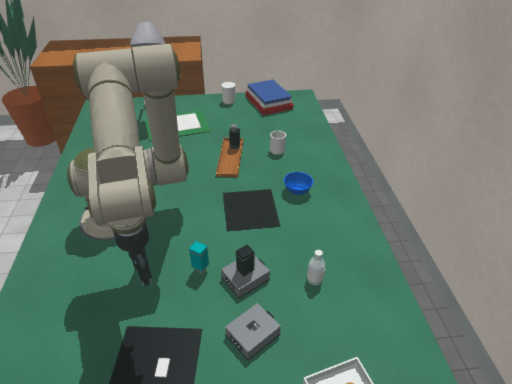

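The top view shows the pack in the left-hand charger at about (352,217), the mat at (246,200), and the tray at (135,215) with the spare at (104,205). The turquoise look-alike is at (339,264). Next I'll measure these from depth.

Run:
```python
from h import *
p=cv2.imread('pics/top0.png'); d=np.load('pics/top0.npy'); W=world('top',d); np.save('pics/W0.npy',W)
for n,(r0,r1,c0,c1) in dict(chg=(185,250,320,380),tray=(185,245,80,190),mat=(160,240,205,290)).items():
    s=W[r0:r1,c0:c1].reshape(-1,3); s=s[~np.isnan(s[:,0])]
    bands=dict(chg=[(38,52),(120,150)],tray=[(10,22),(2.5,8),(85,105),(108,125)],mat=[(2,7)])[n]
    print(n,np.histogram(s[:,2],bins=np.arange(-10,160,5))[0])
    for lo,hi in bands:
        q=s[(s[:,2]>lo)&(s[:,2]<hi)]
        if len(q)<4: continue
        print(lo,hi,len(q),q.mean(0).round(1),cv2.minAreaRect(q[:,:2].astype(np.float32)))
a=cv2.resize(p[175:285,310:450],None,fx=5,fy=5,interpolation=2); cv2.imwrite('pics/a.png',a)
a=cv2.resize(p[150:260,70:290],None,fx=3.6,fy=3.6,interpolation=2); cv2.imwrite('pics/b.png',a)
a=cv2.resize(cv2.imread('pics/side0.png')[230:360,170:340],None,fx=4.5,fy=4.5,interpolation=2); cv2.imwrite('pics/c.png',a)
```

```text
chg [  48 1118 1307  121   15   12   12   17   14   33  415  431   31    3
    6    9    4    7    8    6    7    8    8    8    4    9    8   14
   95  105    2    0    0]
38 52 884 [ 477.3 -339.5   45.1] ((481.750244140625, -343.8638610839844), (129.4412078857422, 101.90626525878906), 30.282123565673828)
120 150 224 [ 477.6 -343.8  134.2] ((477.7080383300781, -345.50213623046875), (46.69073486328125, 41.042015075683594), 29.817453384399414)
tray [  69 1925 3046  848  145  197   19   11    7    8   13    2   17    6
   10    8   10    9   10   19   70   38    7    4   15   60    6    0
    0    0    0    0    0]
10 22 357 [475.1 349.9  15.5] ((475.0122985839844, 347.0903015136719), (291.0984191894531, 95.06925964355469), 80.22319030761719)
2.5 8 2017 [472.8 336.7   4.5] ((475.8426818847656, 350.38922119140625), (193.03343200683594, 360.788330078125), 1.0722534656524658)
85 105 134 [500.6 422.6  93.6] ((501.4769592285156, 428.05950927734375), (41.47966384887695, 45.84407424926758), 78.08470153808594)
108 125 83 [500.2 427.9 116.8] ((501.09722900390625, 429.44635009765625), (27.544353485107422, 26.61117935180664), 74.36058807373047)
mat [  58 1419 3699 1556   44    0    0    0    0    0    0    0    0    0
    0    0    0    0    0    0    0    0    0    0    0    0    0    0
    0    0    0    0    0]
2 7 3446 [529.1 -15.3   4.2] ((532.9358520507812, -16.1744384765625), (262.28192138671875, 279.85003662109375), 0.9313747882843018)
```

View pics/a.png

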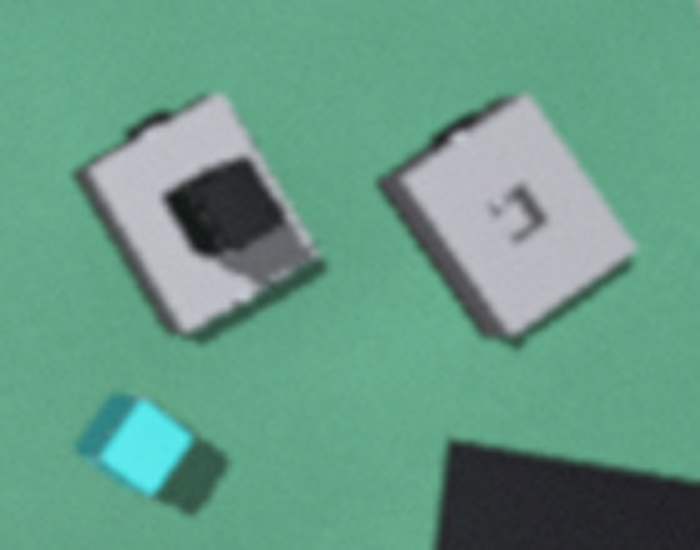

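View pics/b.png

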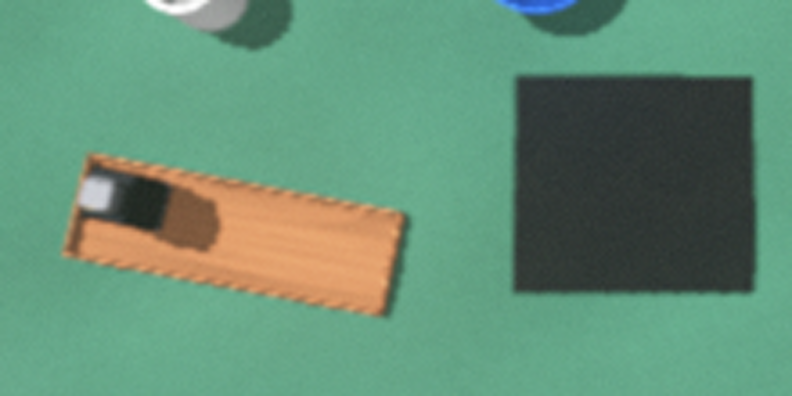

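View pics/c.png

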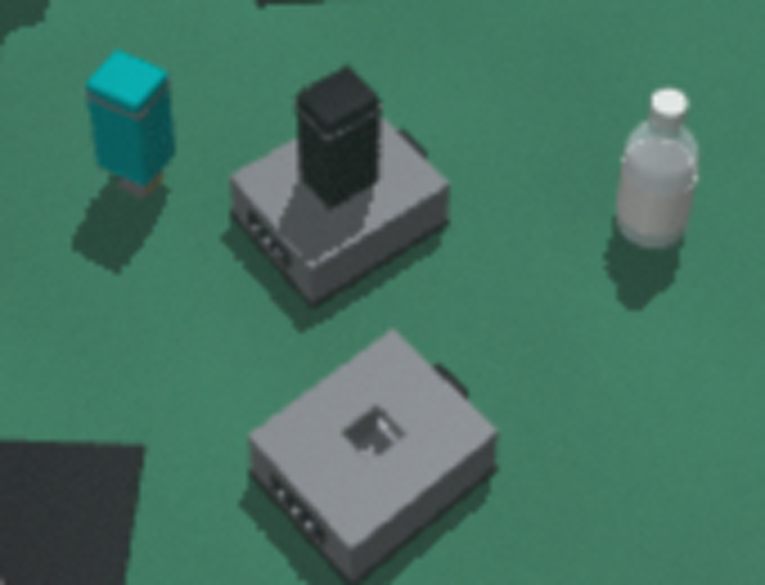

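```bash
cat >> h.py <<'E'
def rot():
    q=np.array(ctrl.sense()['ee_rot']); return R.from_quat(q[[1,2,3,0]])
def shift(x,y,z,toolx_deg):
    s=ctrl.sense(); Rm=rot().as_matrix(); d=Rm.T@(np.array([x,y,z])-s['eef_pos'])
    a=np.degrees(np.arctan2(Rm[1,0],Rm[0,0])); 
    print('pos',s['eef_pos'].round(1),'toolx',a.round(2),'tilt',np.degrees(np.arccos(-Rm[2,2])).round(2),'shift',d.round(1),'yaw',round(-((toolx_deg-a+180)%360-180),2),'t',s['time_s'],'g',s['grip_width'],'F',s['force'].round(1),'T',s['wrist_torque'].round(2))
E
python3 - <<'E'
from h import *
W=np.load('pics/W0.npy'); p=cv2.imread('pics/top0.png').astype(int)
shift(477.5,-345,167,30)
# mat mask
g=p.sum(2); m=(g<200); m[:155]=0;m[240:]=0;m[:,:205]=0;m[:,290:]=0
q=W[m]; q=q[~np.isnan(q[:,0])]; print(len(q),cv2.minAreaRect(q[:,:2].astype(np.float32)),q.mean(0))
# charger edges check via top face
s=W[185:250,320:380].reshape(-1,3); s=s[(s[:,2]>41)&(s[:,2]<49)]; print(cv2.minAreaRect(s[:,:2].astype(np.float32)),np.median(s[:,2]))
# side check of the pack top
d=np.load('pics/side0.npy'); V=world('side',d)[235:285,225:270].reshape(-1,3); q=V[(V[:,2]>130)&(V[:,2]<142)]; print(len(q),q.mean(0),cv2.minAreaRect(q[:,:2].astype(np.float32)))
E
```

```text
pos [ 197.  -486.5  303.4] toolx 22.05 tilt 0.07 shift [313.  -25.7 136.5] yaw -7.95 t 0.1 g 0.9981324825647643 F [-0.6  0.1 -1.5] T [-0.01  0.03 -0.04]
3830 ((527.0538330078125, -12.413902282714844), (192.6494598388672, 214.36260986328125), 0.9079554080963135) [525.86021841 -12.78794488   4.28381949]
((481.25439453125, -343.4951171875), (128.63624572753906, 100.89559173583984), 30.673377990722656) 45.09123771814066
157 [ 474.73445761 -350.96830562  134.95430895] ((474.1693420410156, -349.7511901855469), (47.02527618408203, 41.22153091430664), 30.228391647338867)
```

{"op": "move_arm", "data": {"series": [[[50, -4, 0], 0, 1], [[105, -8, 0], -4, 1], [[160, -12, 0], -8, 1], [[215, -16, 0], -8, 1], [[265, -20, 0], -8, 1], [[300, -24, 0], -8, 1], [[310.7, -24, 0], -8, 1], [[310.7, -24, 40], -8, 1], [[310.7, -24, 60], -8, 1], [[310.7, -24, 60], -8, 1]], "force": 80}}

```text
time_s: 1.35
eef_pos: [475.1, -348.0, 242.6]
ee_rot: [-0.001, 0.966, 0.259, -0.001]
force: [0.2, 0.7, 0.3]
grip_width: 1.002
```

Run:
```python
from h import *
cap('side','s1');cap('top','t1')
shift(476,-347.5,167,30)
a=cv2.imread('pics/s1.png')[130:310,140:360]; b=cv2.imread('pics/t1.png')[150:270,290:430]
cv2.imwrite('pics/d.png',np.hstack([cv2.resize(a,(440,360)),cv2.resize(b,(350,360))]))
```

```text
pos [ 475.8 -348.4  244.8] toolx 30.01 tilt 0.06 shift [ 0.6 -0.8 77.8] yaw 0.01 t 1.45 g 0.9980601022983201 F [ 0.7 -0.2  0. ] T [ 0.02 -0.04 -0.02]
```

View pics/d.png

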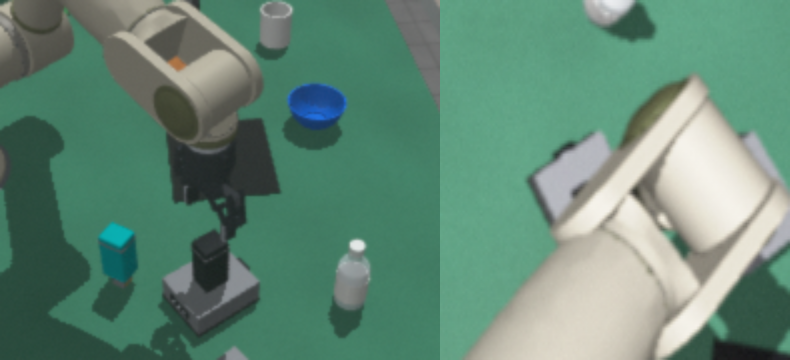

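The gripper hangs above the pack and is aligned with it. Next I descend and grip.

{"op": "move_arm", "data": {"series": [[[0.5, -0.5, 30], 0, 1], [[0.5, -0.5, 60], 0, 1], [[0.5, -0.5, 76], 0, 1], [[0.5, -0.5, 78], 0, 1], [[0.5, -0.5, 78], 0, 0.3], [[0.5, -0.5, 78], 0, 0.0], [[0.5, -0.5, 78], 0, 0.0], [[0.5, -0.5, 78], 0, 0.0], [[0.5, -0.5, 78], 0, 0.0], [[0.5, -0.5, 78], 0, 0]], "force": 80}}

```text
time_s: 2.7
eef_pos: [476.5, -347.4, 167.0]
ee_rot: [0.001, 0.966, 0.259, 0.0]
force: [0.9, -0.0, 6.3]
grip_width: 0.455
```

Run:
```python
from h import *
cap('side','s2')
shift(476,-347.5,167,30)
a=cv2.imread('pics/s2.png')[160:310,170:340]
cv2.imwrite('pics/e.png',cv2.resize(a,None,fx=4,fy=4,interpolation=2))
```

```text
pos [ 476.5 -347.4  166.9] toolx 30.05 tilt 0.11 shift [-0.5 -0.2 -0.1] yaw 0.05 t 2.75 g 0.4566881907887413 F [0.1 0.1 6.2] T [0.1  0.09 0.04]
```

View pics/e.png

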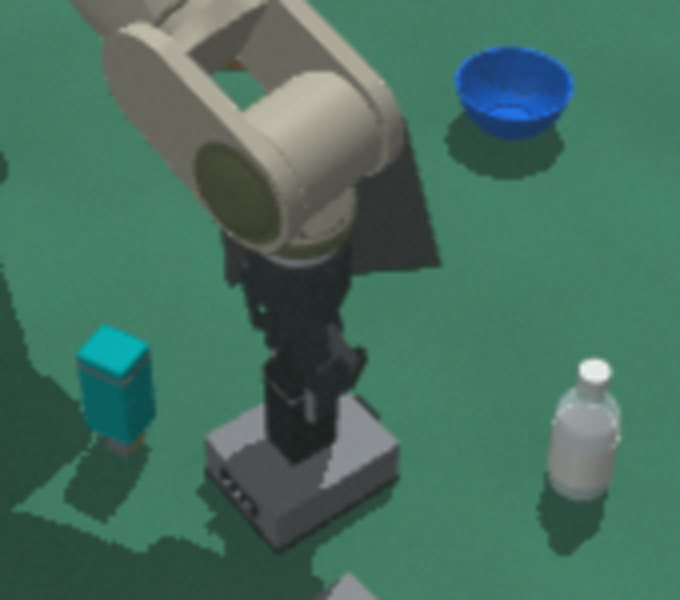

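The pack is gripped (width 0.455 × 85 ≈ 39 mm). Now a slow, straight pull up.

{"op": "move_arm", "data": {"series": [[[0, 0, -3], 0, 0], [[0, 0, -6], 0, 0], [[0, 0, -9], 0, 0], [[0, 0, -12], 0, 0], [[0, 0, -15], 0, 0], [[0, 0, -19], 0, 0], [[0, 0, -26], 0, 0], [[0, 0, -36], 0, 0], [[0, 0, -46], 0, 0], [[0, 0, -50], 0, 0]], "force": 80}}

```text
time_s: 4.0
eef_pos: [476.4, -347.2, 216.9]
ee_rot: [0.001, 0.966, 0.259, 0.0]
force: [-0.3, 0.1, -4.1]
grip_width: 0.461
```

Run:
```python
from h import *
cap('side','s3')
shift(527,-13,200,90)
a=cv2.imread('pics/s3.png')[160:310,170:340]
cv2.imwrite('pics/f.png',cv2.resize(a,None,fx=4,fy=4,interpolation=2))
```

```text
pos [ 476.4 -347.2  217. ] toolx 30.05 tilt 0.09 shift [ 211.2 -264.    16.7] yaw -59.95 t 4.05 g 0.4573119449676373 F [ 0.5 -0.6 -3. ] T [-0.04 -0.03 -0.01]
```

View pics/f.png

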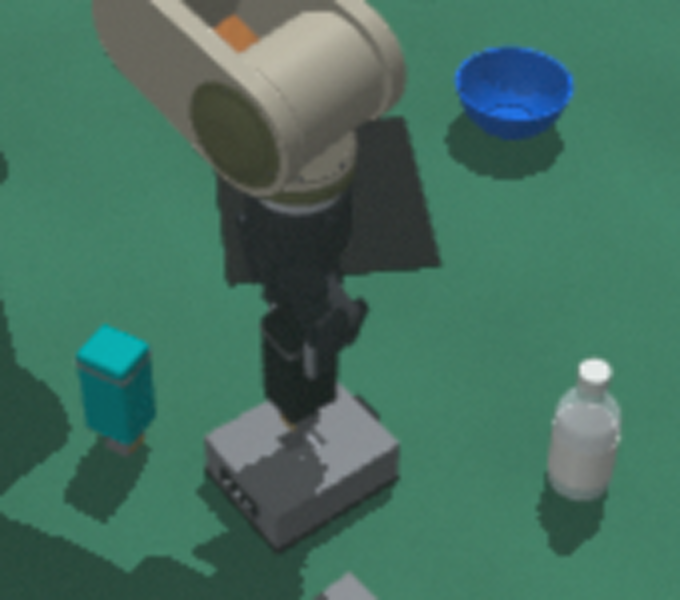

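The pack is out of the charger, with the plug visible above the charger's top. Now I carry it to the mat.

{"op": "move_arm", "data": {"series": [[[0, 0, -20], 0, 0], [[25, -33, -25], -6, 0], [[60, -80, -25], -14, 0], [[97, -128, -25], -24, 0], [[135, -178, -25], -34, 0], [[172, -228, -25], -44, 0], [[208, -276, -25], -54, 0], [[235, -311, -20], -60, 0], [[247.7, -327, 0], -60, 0], [[247.7, -327, 20], -60, 0]], "force": 80}}

```text
time_s: 5.3
eef_pos: [526.8, 61.6, 195.3]
ee_rot: [-0.0, 0.706, 0.708, 0.0]
force: [0.0, 0.0, -4.1]
grip_width: 0.459
```

{"op": "move_arm", "data": {"series": [[[0, 0, 15], 0, 0], [[0, 0, 30], 0, 0], [[0, 0, 30], 0, 0]]}}

```text
time_s: 5.68
eef_pos: [526.6, 59.8, 165.0]
ee_rot: [-0.001, 0.707, 0.707, -0.001]
force: [0.2, -0.6, -3.5]
grip_width: 0.456
```

Run:
```python
from h import *
p,d=cap('side','s4')
shift(527,60,150,90)
V=world('side',d)
a=cv2.imread('pics/s4.png')[100:250,150:340]
cv2.imwrite('pics/g.png',cv2.resize(a,None,fx=4,fy=4,interpolation=2))
```

```text
pos [527.   59.8 165.8] toolx 90.02 tilt 0.02 shift [ 0.2  0.  15.8] yaw 0.02 t 5.725 g 0.4567098176150356 F [-0.  -0.6 -2.6] T [ 0.03 -0.05 -0.  ]
```

View pics/g.png

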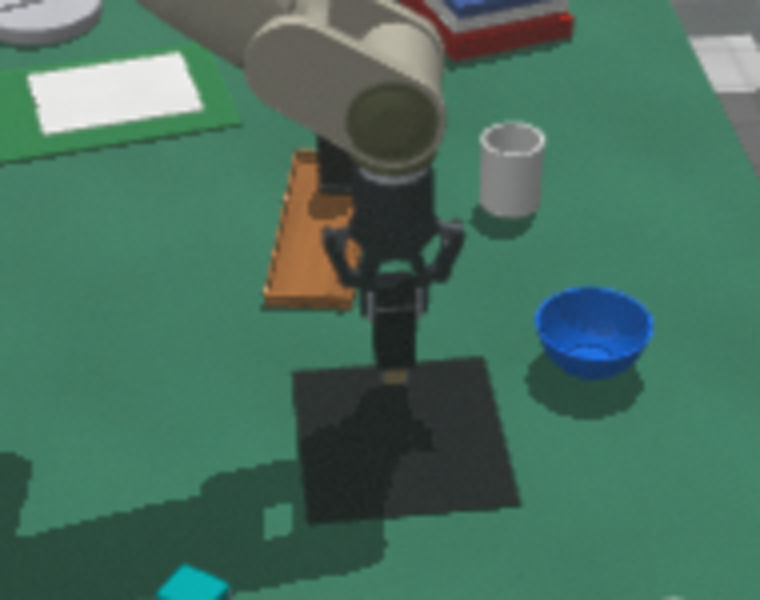

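{"op": "move_arm", "data": {"series": [[[0, 0, 8], 0, 0], [[0, 0, 14], 0, 0], [[0, 0, 17], 0, 0], [[0, 0, 17], 0, 0]], "force": 30}}

```text
time_s: 6.22
eef_pos: [526.8, 60.0, 149.9]
ee_rot: [-0.0, 0.707, 0.707, -0.0]
force: [-5.2, -0.0, 7.9]
grip_width: 0.454
```

{"op": "move_arm", "data": {"series": [[[-8, 0, 0], 0, 0], [[-16.5, 0, 0], 0, 0], [[-25, 0, 0], 0, 0], [[-33, 0, 2], 0, 0]], "force": 30}}

```text
time_s: 6.72
eef_pos: [528.1, 27.7, 149.8]
ee_rot: [0.001, 0.707, 0.707, 0.002]
force: [-5.2, 8.8, 38.4]
grip_width: 0.461
```

Run:
```python
from h import *
p,d=cap('side','s5')
shift(527,60,150,90)
a=cv2.imread('pics/s5.png')[140:240,200:320]
cv2.imwrite('pics/g5.png',cv2.resize(a,None,fx=5,fy=5,interpolation=2))
```

```text
pos [528.1  26.8 149.8] toolx 90.0 tilt 0.27 shift [33.2 -1.1 -0.2] yaw 0.0 t 6.775 g 0.4624077293236642 F [-4.8  6.7 23. ] T [1.69 1.01 0.02]
```

View pics/g5.png

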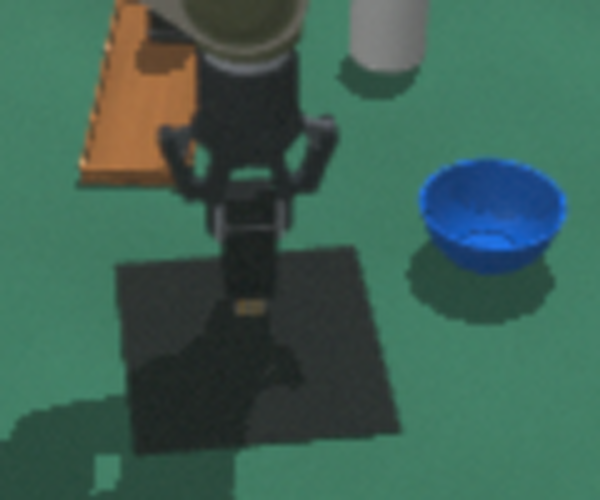

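Run:
```python
from h import *
d=np.load('pics/s5.npy'); V=world('side',d)
for r in range(176,206,2):
    print(r,V[r,248:254:2].round(0).tolist())
```

```text
176 [[525.0, 38.0, 124.0], [533.0, 45.0, 119.0], [540.0, 44.0, 119.0]]
178 [[524.0, 33.0, 118.0], [532.0, 36.0, 115.0], [539.0, 30.0, 119.0]]
180 [[523.0, 26.0, 114.0], [530.0, 19.0, 119.0], [538.0, 17.0, 120.0]]
182 [[521.0, 6.0, 121.0], [529.0, 7.0, 119.0], [537.0, 9.0, 117.0]]
184 [[521.0, 5.0, 112.0], [529.0, 5.0, 111.0], [536.0, 3.0, 112.0]]
186 [[521.0, 5.0, 102.0], [529.0, 5.0, 102.0], [537.0, 8.0, 99.0]]
188 [[521.0, 9.0, 89.0], [529.0, 6.0, 91.0], [536.0, 3.0, 93.0]]
190 [[521.0, 10.0, 79.0], [528.0, 4.0, 83.0], [537.0, 10.0, 77.0]]
192 [[521.0, 5.0, 73.0], [529.0, 7.0, 70.0], [537.0, 8.0, 69.0]]
194 [[521.0, 11.0, 58.0], [529.0, 8.0, 60.0], [537.0, 11.0, 56.0]]
196 [[521.0, 8.0, 50.0], [529.0, 8.0, 49.0], [537.0, 11.0, 46.0]]
198 [[521.0, 11.0, 37.0], [529.0, 9.0, 38.0], [537.0, 8.0, 38.0]]
200 [[522.0, 21.0, 18.0], [530.0, 19.0, 19.0], [538.0, 24.0, 14.0]]
202 [[521.0, 12.0, 15.0], [530.0, 24.0, 4.0], [538.0, 23.0, 5.0]]
204 [[521.0, 12.0, 6.0], [529.0, 12.0, 4.0], [537.0, 14.0, 2.0]]
```

{"op": "move_arm", "data": {"series": [[[0, 0, 0], 0, 0], [[-6, 0, 0], 0, 0], [[-12, 0, 0], 0, 0], [[-18, 0, 0], 0, 0], [[-24, 0, 0], 0, 0]], "force": 20}}

```text
time_s: 7.4
eef_pos: [528.0, 4.0, 148.9]
ee_rot: [0.001, 0.707, 0.707, 0.003]
force: [0.2, 10.8, 14.9]
grip_width: 0.464
```

```bash
cat >> h.py <<'E'
def face(name='x',cols=None):
    p,d=cap('side',name); V=world('side',d); s=ctrl.sense()['eef_pos']
    m=(abs(V[...,0]-s[0])<14)&(V[...,2]>25)&(V[...,2]<115)&(V[...,1]<s[1]+60)&(V[...,1]>s[1]-110)
    q=V[m]; c,l=np.polyfit(q[:,2],q[:,1],1); r=q[:,1]-c*q[:,2]-l
    for _ in range(4):
        k=abs(r)<6; c,l=np.polyfit(q[k,2],q[k,1],1); r=q[:,1]-c*q[:,2]-l
    print('n',k.sum(),'tilt deg',np.degrees(np.arctan(-c)).round(1),'y at z=70',round(c*70+l,1))
    return V
E
python3 - <<'E'
from h import *
face('s6'); shift(527,60,150,90)
E
```

```text
n 109 tilt deg 13.2 y at z=70 -11.4
pos [528.1   3.3 149. ] toolx 89.99 tilt 0.28 shift [56.7 -1.1 -0.9] yaw -0.01 t 7.45 g 0.45855488411492157 F [-1.2  6.1 15.3] T [ 1.74  0.22 -0.03]
```

{"op": "move_arm", "data": {"series": [[[-6, 0, 0.5], 0, 0], [[-11, 0, 1.5], 0, 0], [[-19, 0, 4], 0, 0], [[-27, 0, 6.5], 0, 0], [[-35, 0, 10], 0, 0], [[-42, 0, 14], 0, 0], [[-49, 0, 19], 0, 0]], "force": 20}}

```text
time_s: 8.32
eef_pos: [528.0, -46.3, 129.4]
ee_rot: [0.001, 0.707, 0.707, 0.001]
force: [-0.7, 2.4, 8.8]
grip_width: 0.459
```

Run:
```python
from h import *
face('s7'); shift(527,60,150,90)
a=cv2.imread('pics/s7.png')[140:240,200:320]
cv2.imwrite('pics/g7.png',cv2.resize(a,None,fx=5,fy=5,interpolation=2))
```

```text
n 69 tilt deg -37.9 y at z=70 -75.5
pos [528.  -47.  128.7] toolx 89.98 tilt 0.2 shift [107.   -0.9 -21.3] yaw -0.02 t 8.375 g 0.4578109715303701 F [ 1.3 -0.5  8.4] T [ 0.7  -0.22 -0.03]
```

View pics/g7.png

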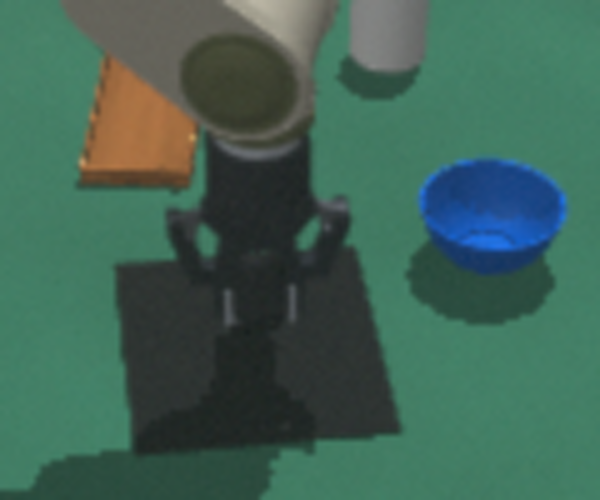

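{"op": "move_arm", "data": {"series": [[[-6, 0, 6], 0, 0], [[-12, 0, 13], 0, 0], [[-17, 0, 19], 0, 0], [[-21, 0, 25], 0, 0], [[-25, 0, 31], 0, 0], [[-28, 0, 37], 0, 0], [[-31, 0, 42], 0, 0], [[-33, 0, 46], 0, 0], [[-34, 0, 49], 0, 0], [[-34, 0, 50], 0, 0]], "force": 20}}

```text
time_s: 9.62
eef_pos: [528.4, -81.7, 79.9]
ee_rot: [0.003, 0.707, 0.707, 0.001]
force: [-0.9, -8.2, 12.5]
grip_width: 0.461
```

Run:
```python
from h import *
face('s8'); shift(527,60,150,90)
a=cv2.imread('pics/s8.png')[140:240,200:320]
cv2.imwrite('pics/g8.png',cv2.resize(a,None,fx=5,fy=5,interpolation=2))
```

```text
n 100 tilt deg -7.5 y at z=70 -95.4
pos [528.4 -81.6  79.7] toolx 90.03 tilt 0.31 shift [141.4  -1.  -70.7] yaw 0.03 t 9.675 g 0.4599753111268505 F [ 0.5 -7.   9.8] T [-0.52  0.07 -0.01]
```

View pics/g8.png

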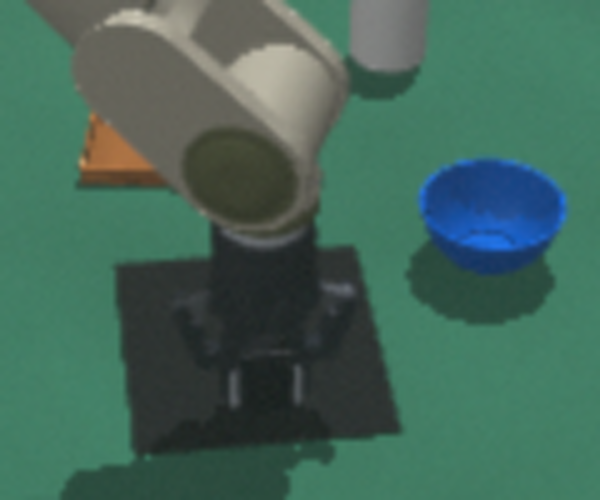

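It lies nearly flat, so I let go, rise and step back (to −y) for a look.

{"op": "move_arm", "data": {"series": [[[0, 0, 0], 0, 0.5], [[0, 0, 0], 0, 0.7], [[0, 0, 0], 0, 0.9], [[0, 0, 0], 0, 0.9], [[0, 0, 0], 0, 0.9], [[0, 0, -20], 0, 1], [[0, 0, -70], 0, 1], [[-10, 0, -130], 0, 1], [[-60, 0, -190], 0, 1], [[-120, 0, -220], 0, 1]], "force": 20}}

```text
time_s: 10.92
eef_pos: [527.2, -184.1, 290.8]
ee_rot: [0.001, 0.706, 0.708, 0.0]
force: [1.8, -0.5, -0.8]
grip_width: 1.0
```

{"op": "move_arm", "data": {"series": [[[-50, 0, 0], 0, 1], [[-100, 0, 0], 0, 1], [[-150, 0, 0], 0, 1]]}}

```text
time_s: 11.3
eef_pos: [527.0, -335.2, 288.1]
ee_rot: [-0.0, 0.707, 0.707, 0.0]
force: [0.4, 0.6, 0.0]
grip_width: 1.002
```

Run:
```python
from h import *
p,d=cap('top','t9'); cap('side','s9'); W=world('top',d)
shift(527,60,150,90)
a=cv2.imread('pics/s9.png')[100:260,180:340]; b=p[150:250,195:295,::-1]
cv2.imwrite('pics/g9.png',np.hstack([cv2.resize(a,(390,390)),cv2.resize(b,(400,390))]))
s=W[150:250,195:295].reshape(-1,3); s=s[~np.isnan(s[:,0])]
print(np.histogram(s[:,2],bins=np.arange(-5,90,5))[0])
for lo,hi in((43,60),(14,60),(24,41)):
    q=s[(s[:,2]>lo)&(s[:,2]<hi)]; print(len(q),q.mean(0).round(1),cv2.minAreaRect(q[:,:2].astype(np.float32)))
```

```text
pos [ 526.2 -337.8  287.1] toolx 89.8 tilt 0.05 shift [397.8  -0.5 136.9] yaw -0.2 t 11.4 g 0.9967631766442507 F [ 0.2  0.3 -0.2] T [ 0.04 -0.02  0.03]
[2707 4886 1467   36    0    6   15   24   45   16  156  185   21    0
    0    0    0    0]
367 [541.7 -46.8  50.5] ((591.14208984375, 10.064018249511719), (267.64691162109375, 84.50804138183594), 47.986793518066406)
468 [544.3 -37.1  47. ] ((586.9854125976562, 12.670120239257812), (269.3385314941406, 94.17326354980469), 47.986793518066406)
91 [5.559e+02 1.000e-01 3.470e+01] ((583.8164672851562, 16.184524536132812), (264.5238037109375, 75.52157592773438), 42.74301528930664)
```

View pics/g9.png

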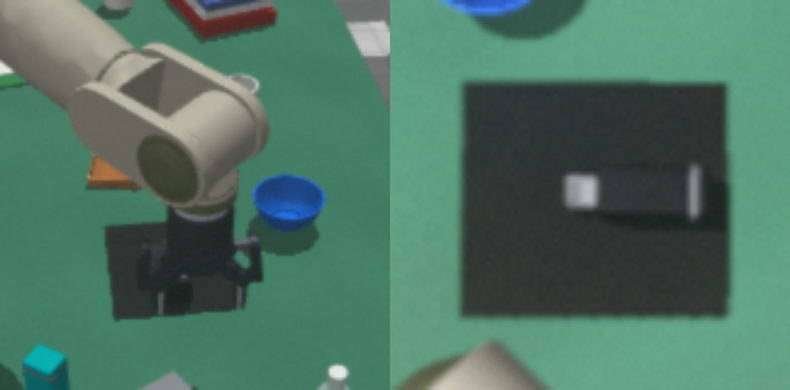

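The top view shows the pack lying flat on the mat, with the plug toward +y at crop (580,191) and the blunt end at about (705,191). Next is its exact pose.

Run:
```python
from h import *
d=np.load('pics/t9.npy'); W=world('top',d)
s=W[165:250,195:295].reshape(-1,3); s=s[~np.isnan(s[:,0])&(s[:,0]<620)]
for lo,hi in((43,60),(14,60),(24,41)):
    q=s[(s[:,2]>lo)&(s[:,2]<hi)]; print(len(q),q.mean(0).round(1),q[:,2].std(),cv2.minAreaRect(q[:,:2].astype(np.float32)))
q=s[(s[:,2]>43)]; A=np.c_[q[:,:2]-q[:,:2].mean(0),np.ones(len(q))]; print(np.linalg.lstsq(A,q[:,2],rcond=None)[0])
```

```text
340 [530.8 -56.7  50.2] 2.3106094163569213 ((532.315185546875, -57.1914176940918), (39.251197814941406, 86.03582763671875), 1.2026959657669067)
423 [529.5 -49.5  47.2] 6.692310185118206 ((531.20947265625, -46.26995849609375), (40.59555435180664, 110.06883239746094), 0.031576670706272125)
74 [525.5 -18.4  35.3] 3.1216124783652544 ((519.4468994140625, -44.25168991088867), (113.90579986572266, 26.755035400390625), 74.90824127197266)
[ -3.80502166   0.39874237 307.233481  ]
```

Run:
```python
from h import *
shift(528.5,2,160,90)
W=world('top',np.load('pics/t9.npy')); p=cv2.imread('pics/t9.png')
b=p[180:220,230:290]; cv2.imwrite('pics/g10.png',cv2.resize(b,None,fx=12,fy=12,interpolation=0))
for c in range(236,285,2): print(c,W[198:202,c].mean(0).round(1),end=' ; ')
```

```text
pos [ 526.2 -337.8  287.1] toolx 89.8 tilt 0.05 shift [339.8   1.2 126.9] yaw -0.2 t 11.4 g 0.9967631766442507 F [ 0.2  0.3 -0.2] T [ 0.04 -0.02  0.03]
236 [530.4  19.7   3.6] ; 238 [530.5  13.1   3. ] ; 240 [527.2   5.1  38.9] ; 242 [527.6  -1.2  35.5] ; 244 [527.8  -7.6  34.7] ; 246 [526.5 -14.4  50.1] ; 248 [526.5 -20.7  50.6] ; 250 [526.7 -27.   49.6] ; 252 [526.6 -33.4  51.8] ; 254 [527.1 -39.7  48.4] ; 256 [527.1 -46.1  49. ] ; 258 [527.2 -52.4  49.5] ; 260 [527.1 -58.8  51.5] ; 262 [527.4 -65.1  50.5] ; 264 [527.4 -71.5  50.9] ; 266 [527.7 -77.8  49.6] ; 268 [527.6 -84.1  51.6] ; 270 [527.7 -90.5  51.8] ; 272 [528.  -96.9  49.3] ; 274 [ 532.6 -105.5    4. ] ; 276 [ 532.9 -112.2    2. ] ; 278 [ 532.9 -118.7    3.6] ; 280 [ 533.2 -125.5    1.6] ; 282 [ 533.7 -132.4   -2.3] ; 284 [ 533.7 -139.    -1.4] ;
```

View pics/g10.png

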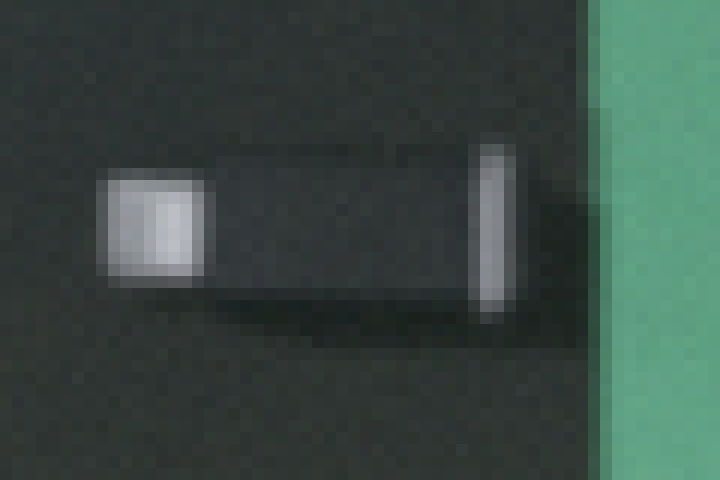

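{"op": "move_arm", "data": {"series": [[[50, 0, 0], -0.2, 1], [[105, 0, 0], -0.2, 1], [[160, 1, 0], -0.2, 1], [[215, 1, 0], -0.2, 1], [[270, 1, 40], -0.2, 1], [[320, 1, 80], -0.2, 1], [[340.8, 1, 120], -0.2, 0.7], [[340.8, 1, 160], -0.2, 0.6], [[340.8, 1, 193], -0.2, 0.6], [[340.8, 1, 193], -0.2, 0.6]], "force": 20}}

```text
time_s: 12.65
eef_pos: [526.8, 7.8, 93.5]
ee_rot: [-0.002, 0.705, 0.709, -0.001]
force: [-0.0, 0.5, 0.4]
grip_width: 0.594
```

{"op": "move_arm", "data": {"series": [[[0, 0, 0], 0, 0.4], [[0, 0, 0], 0, 0.32], [[0, 0, 0], 0, 0], [[0, 0, 0], 0, 0], [[0, 0, 0], 0, 0]], "force": 20}}

```text
time_s: 13.28
eef_pos: [528.5, 7.2, 96.4]
ee_rot: [0.001, 0.706, 0.709, 0.001]
force: [-1.5, -0.0, 7.4]
grip_width: 0.273
```

Run:
```python
from h import *
cap('side','s11'); shift(528.5,2,94,90)
a=cv2.imread('pics/s11.png')[120:230,190:320]
cv2.imwrite('pics/g11.png',cv2.resize(a,None,fx=5,fy=5,interpolation=2))
```

```text
pos [528.5   7.2  96.4] toolx 90.24 tilt 0.13 shift [-5.2 -0.   2.4] yaw 0.24 t 13.325 g 0.2742954527961499 F [-1.7  1.1  7.4] T [ 0.1   0.29 -0.07]
```

View pics/g11.png

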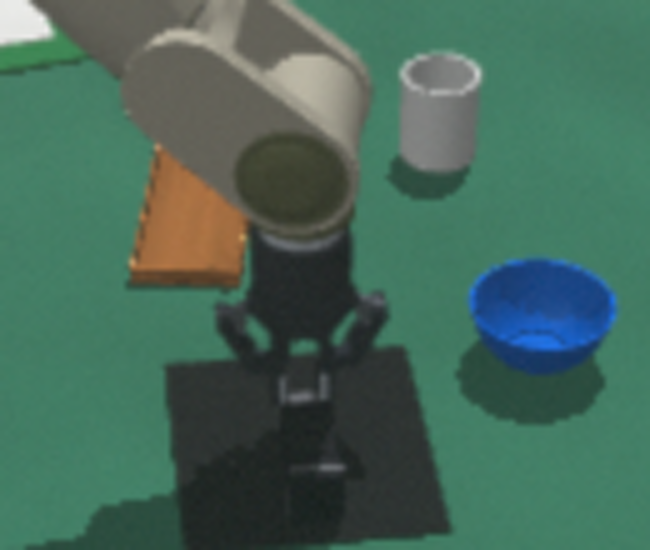

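{"op": "move_arm", "data": {"series": [[[0, 0, -6], 0, 0], [[-1, 0, -12], 0, 0], [[-2, 0, -18], 0, 0], [[-4, 0, -24], 0, 0], [[-6, 0, -30], 0, 0]], "force": 20}}

```text
time_s: 13.95
eef_pos: [527.9, 1.1, 125.5]
ee_rot: [-0.0, 0.706, 0.709, -0.0]
force: [0.4, 0.2, -3.0]
grip_width: 0.274
```

Run:
```python
from h import *
p,d=cap('side','s12'); shift(528.5,2,94,90); V=world('side',d)
for r in range(180,232,3): print(r,V[r,249:256:3].round(0).tolist())
a=cv2.imread('pics/s12.png')[120:230,190:320]
cv2.imwrite('pics/g12.png',cv2.resize(a,None,fx=5,fy=5,interpolation=2))
```

```text
pos [528.3   0.8 126.2] toolx 90.24 tilt 0.07 shift [ 1.2  0.2 32.2] yaw 0.24 t 14.0 g 0.2729767646931524 F [ 1.  -0.5 -2.2] T [0.16 0.   0.03]
180 [[524.0, -9.0, 142.0], [535.0, -10.0, 141.0], [545.0, -13.0, 143.0]]
183 [[538.0, 143.0, 6.0], [552.0, 152.0, -2.0], [546.0, -13.0, 128.0]]
186 [[537.0, 130.0, 0.0], [550.0, 128.0, 0.0], [546.0, -8.0, 111.0]]
189 [[535.0, 108.0, 2.0], [547.0, 105.0, 4.0], [546.0, -10.0, 98.0]]
192 [[532.0, 84.0, 6.0], [545.0, 87.0, 3.0], [547.0, -4.0, 78.0]]
195 [[524.0, -6.0, 66.0], [535.0, -11.0, 69.0], [547.0, -5.0, 64.0]]
198 [[521.0, -34.0, 75.0], [532.0, -31.0, 72.0], [543.0, -36.0, 75.0]]
201 [[520.0, -44.0, 70.0], [532.0, -39.0, 64.0], [542.0, -44.0, 67.0]]
204 [[519.0, -54.0, 63.0], [529.0, -63.0, 71.0], [541.0, -56.0, 63.0]]
207 [[517.0, -71.0, 64.0], [528.0, -67.0, 59.0], [539.0, -72.0, 63.0]]
210 [[516.0, -80.0, 57.0], [527.0, -82.0, 58.0], [538.0, -82.0, 57.0]]
213 [[515.0, -91.0, 52.0], [526.0, -93.0, 53.0], [537.0, -94.0, 53.0]]
216 [[514.0, -104.0, 49.0], [524.0, -107.0, 51.0], [535.0, -110.0, 52.0]]
219 [[513.0, -104.0, 34.0], [524.0, -105.0, 34.0], [536.0, -102.0, 30.0]]
222 [[513.0, -103.0, 18.0], [525.0, -98.0, 12.0], [536.0, -102.0, 15.0]]
225 [[513.0, -106.0, 5.0], [525.0, -104.0, 2.0], [535.0, -110.0, 6.0]]
228 [[511.0, -123.0, 7.0], [523.0, -120.0, 3.0], [534.0, -121.0, 3.0]]
231 [[511.0, -130.0, -1.0], [521.0, -133.0, -0.0], [532.0, -135.0, 1.0]]
```

View pics/g12.png

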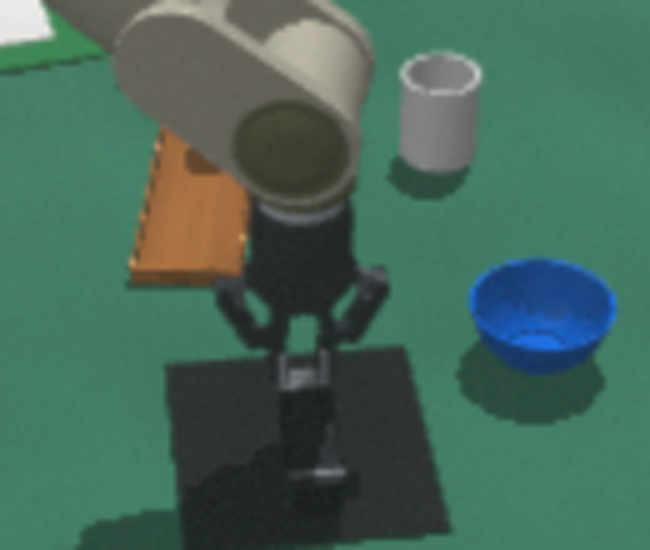

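It pivots as hoped: the top face slopes about 20° and the blunt edge is still on the mat. I continue along the arc.

{"op": "move_arm", "data": {"series": [[[-4, 0, -7], 0, 0], [[-9, 0, -14], 0, 0], [[-15, 0, -21], 0, 0], [[-22, 0, -28], 0, 0], [[-30, 0, -34], 0, 0], [[-38, 0, -40], 0, 0], [[-47, 0, -46], 0, 0], [[-56, 0, -52], 0, 0], [[-62, 0, -58], 0, 0], [[-66, 0, -64], 0, 0]], "force": 20}}

```text
time_s: 15.25
eef_pos: [528.2, -65.2, 189.4]
ee_rot: [-0.0, 0.706, 0.709, -0.0]
force: [0.6, 0.1, -3.2]
grip_width: 0.27
```

Run:
```python
from h import *
p,d=cap('side','s13'); shift(528.5,2,94,90); V=world('side',d)
for r in range(180,232,3): print(r,V[r,249:256:3].round(0).tolist())
a=cv2.imread('pics/s13.png')[120:230,190:320]
cv2.imwrite('pics/g13.png',cv2.resize(a,None,fx=5,fy=5,interpolation=2))
```

```text
pos [528.5 -65.5 190.2] toolx 90.23 tilt 0.08 shift [67.6  0.1 96.2] yaw 0.23 t 15.3 g 0.2716917828453616 F [ 0.5 -1.  -0.8] T [ 0.01 -0.05  0.03]
180 [[516.0, -84.0, 201.0], [528.0, -72.0, 191.0], [539.0, -72.0, 190.0]]
183 [[516.0, -85.0, 188.0], [552.0, 149.0, -0.0], [564.0, 143.0, 3.0]]
186 [[537.0, 125.0, 5.0], [550.0, 128.0, 1.0], [540.0, -59.0, 152.0]]
189 [[535.0, 108.0, 2.0], [547.0, 109.0, 1.0], [540.0, -65.0, 143.0]]
192 [[518.0, -67.0, 133.0], [529.0, -63.0, 128.0], [539.0, -68.0, 131.0]]
195 [[517.0, -76.0, 126.0], [528.0, -74.0, 123.0], [538.0, -77.0, 125.0]]
198 [[515.0, -96.0, 129.0], [525.0, -96.0, 128.0], [536.0, -101.0, 131.0]]
201 [[513.0, -109.0, 127.0], [524.0, -112.0, 128.0], [535.0, -107.0, 122.0]]
204 [[512.0, -118.0, 120.0], [523.0, -117.0, 119.0], [534.0, -118.0, 118.0]]
207 [[511.0, -128.0, 116.0], [522.0, -127.0, 113.0], [532.0, -131.0, 116.0]]
210 [[510.0, -137.0, 110.0], [521.0, -140.0, 111.0], [531.0, -140.0, 110.0]]
213 [[510.0, -145.0, 102.0], [519.0, -152.0, 108.0], [530.0, -148.0, 103.0]]
216 [[508.0, -157.0, 99.0], [519.0, -157.0, 98.0], [529.0, -162.0, 102.0]]
219 [[508.0, -156.0, 84.0], [518.0, -168.0, 94.0], [528.0, -168.0, 93.0]]
222 [[508.0, -158.0, 71.0], [518.0, -166.0, 78.0], [529.0, -163.0, 73.0]]
225 [[513.0, -102.0, 2.0], [524.0, -106.0, 5.0], [536.0, -103.0, -0.0]]
228 [[511.0, -125.0, 9.0], [523.0, -120.0, 3.0], [534.0, -124.0, 5.0]]
231 [[511.0, -129.0, -3.0], [521.0, -134.0, 1.0], [532.0, -135.0, 1.0]]
```

View pics/g13.png

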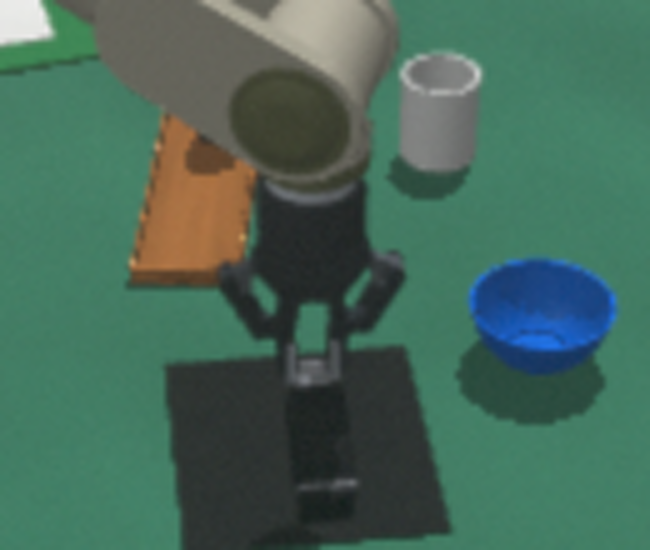

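{"op": "move_arm", "data": {"series": [[[15, 0, 8], 0, 0], [[35, 0, 20], 0, 0], [[55, 0, 35], 0, 0], [[65, 0, 45], 0, 0], [[70, 0, 48], 0, 0], [[70, 0, 48], 0, 0.27], [[70, 0, 48], 0, 0.27], [[70, 0, 48], 0, 0.27]], "force": 20}}

```text
time_s: 16.3
eef_pos: [528.1, 5.1, 141.5]
ee_rot: [0.0, 0.706, 0.708, 0.0]
force: [-0.8, 2.5, 1.2]
grip_width: 0.271
```

```bash
cat >> h.py <<'E'
def look(name,r=(120,230),c=(190,320)):
    p,d=cap('side',name); shift(528.5,2,94,90); V=world('side',d); s=ctrl.sense()['eef_pos']
    m=(abs(V[...,0]-s[0]+4)<14)&(V[...,2]>8)&(V[...,2]<s[2]-40)&(V[...,1]<s[1]-8)&(V[...,1]>s[1]-130)
    m[:, :200]=0
    q=V[m]; rr,cc=np.nonzero(m)
    for k in sorted(set(rr))[::2]:
        w=V[k][m[k]]; print(k,np.median(w[:,1]).round(0),np.median(w[:,2]).round(0),end=' | ')
    a=p[r[0]:r[1],c[0]:c[1],::-1]
    cv2.imwrite(f'pics/g_{name}.png',cv2.resize(a,None,fx=4,fy=4,interpolation=2))
E
python3 -c "
from h import *
look('s14')"
```

```text
pos [528.1   5.1 141.5] toolx 90.22 tilt 0.04 shift [-3.1  0.4 47.5] yaw 0.22 t 16.35 g 0.2753095561835665 F [-0.3  3.7  2.1] T [ 0.39  0.14 -0.03]
188 -5.0 101.0 | 191 -4.0 86.0 | 193 -7.0 78.0 | 195 -25.0 82.0 | 197 -33.0 80.0 | 199 -39.0 76.0 | 201 -47.0 72.0 | 203 -54.0 68.0 | 205 -64.0 66.0 | 207 -70.0 62.0 | 209 -77.0 58.0 | 211 -85.0 55.0 | 213 -93.0 53.0 | 215 -98.0 47.0 | 217 -99.0 39.0 | 219 -91.0 20.0 | 222 -96.0 9.0 | 224 -107.0 10.0 | 227 -121.0 9.0 |
```

View pics/g_s14.png

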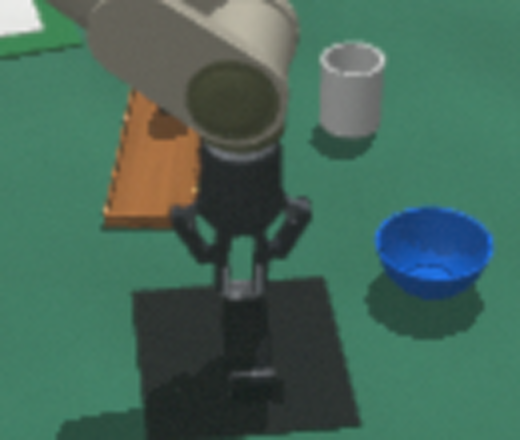

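{"op": "move_arm", "data": {"series": [[[-2, 0, -5], 0, 0.272], [[-6, 0, -10], 0, 0.272], [[-11, 0, -16], 0, 0.272], [[-17, 0, -22], 0, 0.272], [[-23, 0, -28], 0, 0.272]], "force": 20}}

```text
time_s: 16.98
eef_pos: [528.1, -18.3, 169.5]
ee_rot: [0.0, 0.706, 0.709, -0.0]
force: [-0.3, 0.1, -3.3]
grip_width: 0.273
```

```bash
python3 -c "
from h import *
look('s15')"
```

```text
pos [528.4 -19.  170.3] toolx 90.22 tilt 0.09 shift [21.   0.1 76.2] yaw 0.22 t 17.025 g 0.2684894960550123 F [ 0.1 -1.2 -2. ] T [-0.03 -0.    0.05]
186 -28.0 129.0 | 189 -28.0 114.0 | 191 -30.0 106.0 | 193 -33.0 99.0 | 195 -52.0 105.0 | 197 -58.0 101.0 | 199 -65.0 97.0 | 201 -72.0 93.0 | 203 -78.0 89.0 | 205 -84.0 84.0 | 207 -91.0 80.0 | 209 -97.0 77.0 | 211 -102.0 71.0 | 213 -110.0 68.0 | 215 -115.0 63.0 | 217 -118.0 57.0 | 219 -100.0 28.0 | 224 -106.0 8.0 |
```

{"op": "move_arm", "data": {"series": [[[-33, 0, -52], 0, 0], [[-55, 0, -85], 0, 0], [[-68, 0, -105], 0, 0], [[-74, 0, -115], 0, 0], [[-74, 0, -115], 0, 0]], "force": 20}}

```text
time_s: 17.65
eef_pos: [528.3, -91.8, 284.0]
ee_rot: [0.0, 0.706, 0.709, 0.0]
force: [-0.7, 0.1, -2.5]
grip_width: 0.273
```

```bash
python3 -c "
from h import *
look('s16')"
```

```text
pos [528.2 -91.5 283.3] toolx 90.25 tilt 0.07 shift [ 93.3   0.9 189.4] yaw 0.25 t 17.7 g 0.2715992949310495 F [-0.8 -1.2 -3.9] T [-0.04  0.01 -0.02]
173 -100.0 243.0 | 175 -100.0 235.0 | 177 -101.0 227.0 | 179 -103.0 220.0 | 182 -99.0 203.0 | 184 -107.0 201.0 | 186 -113.0 197.0 | 188 -114.0 189.0 | 190 -116.0 182.0 | 192 -118.0 174.0 | 194 -122.0 169.0 | 196 -120.0 158.0 | 198 -125.0 153.0 | 200 -126.0 145.0 | 202 -127.0 137.0 | 204 -129.0 130.0 | 206 -129.0 120.0 | 225 -110.0 8.0 | 227 -123.0 11.0 |
```

View pics/g_s16.png

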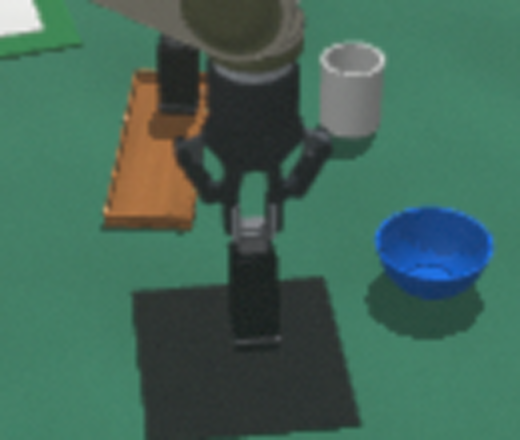

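It has swung to about 16° from vertical, blunt end down. I carry it gently over the mat, lower it until the blunt edge touches, and drag toward −y to bring it upright.

{"op": "move_arm", "data": {"series": [[[5, 0, 5], 0, 0], [[15, 0, 14], 0, 0], [[28, 0, 25], 0, 0], [[43, 0, 38], 0, 0], [[58, 0, 51], 0, 0], [[73, 0, 64], 0, 0], [[87, 0, 76], 0, 0], [[97, 0, 87], 0, 0], [[102, 0, 95], 0, 0], [[103, 0, 98], 0, 0]], "force": 20}}

```text
time_s: 18.95
eef_pos: [527.9, 11.3, 185.6]
ee_rot: [-0.0, 0.706, 0.709, -0.0]
force: [0.4, -0.3, -3.4]
grip_width: 0.273
```

```bash
python3 -c "
from h import *
look('s17')"
```

```text
pos [527.9  11.2 185.6] toolx 90.24 tilt 0.02 shift [-9.2  0.6 91.6] yaw 0.24 t 19.0 g 0.27333608961472894 F [-0.1 -0.1 -4.1] T [ 0.11  0.06 -0.01]
179 -3.0 142.0 | 181 1.0 130.0 | 183 0.0 121.0 | 186 2.0 104.0 | 188 -8.0 103.0 | 190 -11.0 95.0 | 192 -14.0 88.0 | 194 -16.0 80.0 | 196 -18.0 71.0 | 198 -18.0 61.0 | 200 -21.0 54.0 | 202 -23.0 46.0 | 204 -27.0 39.0 | 206 -27.0 28.0 | 208 -29.0 20.0 | 212 -39.0 8.0 | 215 -58.0 12.0 | 219 -78.0 8.0 | 224 -106.0 9.0 |
```

{"op": "move_arm", "data": {"series": [[[0, 0, 3], 0, 0], [[0, 0, 5], 0, 0], [[-6, 0, 5], 0, 0], [[-12, 0, 5], 0, 0], [[-18, 0, 5], 0, 0], [[-24, 0, 6], 0, 0], [[-30, 0, 6], 0, 0]], "force": 20}}

```text
time_s: 19.88
eef_pos: [528.4, -19.3, 181.0]
ee_rot: [0.001, 0.706, 0.708, 0.001]
force: [-2.5, 3.6, 8.1]
grip_width: 0.272
```

```bash
python3 -c "
from h import *
look('s18')"
```

```text
pos [528.5 -19.7 181. ] toolx 90.2 tilt 0.11 shift [21.7 -0.1 87. ] yaw 0.2 t 19.925 g 0.2691726499255914 F [-1.4  2.6  4.3] T [0.53 0.19 0.02]
184 -30.0 140.0 | 186 -30.0 131.0 | 191 -29.0 105.0 | 194 -33.0 93.0 | 196 -34.0 84.0 | 198 -36.0 76.0 | 200 -34.0 65.0 | 202 -32.0 54.0 | 204 -34.0 45.0 | 206 -34.0 35.0 | 208 -34.0 24.0 | 210 -32.0 12.0 | 212 -38.0 9.0 | 217 -70.0 10.0 | 222 -96.0 8.0 | 227 -124.0 13.0 |
```

The pack's face is vertical now (y ≈ −34 at all heights), so it stands on its blunt end. I tighten the grip and lift it gently.

{"op": "move_arm", "data": {"series": [[[0, 0, -1], 0, 0], [[0, 0, -1], 0, 0], [[0, 0, -1], 0, 0], [[0, 0, -5], 0, 0], [[0, 0, -15], 0, 0], [[0, 0, -30], 0, 0], [[0, 0, -47], 0, 0], [[0, 0, -62], 0, 0], [[0, 0, -70], 0, 0], [[0, 0, -70], 0, 0]], "force": 60}}

```text
time_s: 21.18
eef_pos: [528.1, -18.8, 250.5]
ee_rot: [0.0, 0.706, 0.709, 0.0]
force: [-0.5, -0.2, -3.7]
grip_width: 0.255
```

```bash
python3 -c "
from h import *
look('s19')
print();shift(462.5,274,250,80.2)
d=np.load('pics/t9.npy');W=world('top',d)
s=W[185:245,80:190].reshape(-1,3);q=s[(s[:,2]>11)&(s[:,2]<22)];print(cv2.minAreaRect(q[:,:2].astype(np.float32)))"
```

```text
pos [527.9 -18.8 249.9] toolx 90.25 tilt 0.02 shift [ 20.8   0.7 155.9] yaw 0.25 t 21.225 g 0.257582154894987 F [ 0.5 -0.5 -3.5] T [ 0.01  0.02 -0.04]
169 -30.0 209.0 | 171 -30.0 199.0 | 173 -30.0 191.0 | 178 -28.0 166.0 | 180 -34.0 161.0 | 182 -33.0 151.0 | 184 -34.0 143.0 | 186 -36.0 135.0 | 188 -35.0 125.0 | 190 -37.0 117.0 | 192 -35.0 106.0 | 194 -35.0 96.0 | 196 -36.0 86.0 | 198 -33.0 75.0 | 215 -55.0 9.0 | 220 -85.0 10.0 | 224 -107.0 9.0 | 226 -117.0 9.0 | 
pos [527.9 -18.8 249.9] toolx 90.25 tilt 0.02 shift [293.  -64.2  -0. ] yaw 10.05 t 21.225 g 0.257582154894987 F [ 0.5 -0.5 -3.5] T [ 0.01  0.02 -0.04]
((475.1180114746094, 347.49346923828125), (291.7643737792969, 95.00945281982422), 80.27192687988281)
```

View pics/g_s19.png

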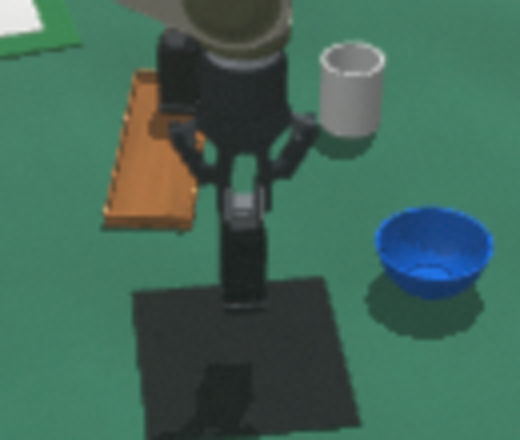

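The pack hangs vertically, blunt end down. Next I carry it over the tray's empty half.

{"op": "move_arm", "data": {"series": [[[15, -3, 0], 0, 0], [[45, -10, 0], 2, 0], [[85, -19, 0], 4, 0], [[127, -28, 0], 6, 0], [[170, -37, 0], 8, 0], [[213, -47, 0], 10, 0], [[250, -55, 0], 10, 0], [[278, -61, 0], 10, 0], [[291, -64, 0], 10, 0], [[293, -64, 0], 10, 0]], "force": 60}}

```text
time_s: 22.48
eef_pos: [462.4, 274.4, 249.8]
ee_rot: [-0.0, 0.764, 0.645, -0.0]
force: [0.4, -0.6, -3.1]
grip_width: 0.257
```

{"op": "move_arm", "data": {"series": [[[0, 0, 12], 0, 0], [[0, 0, 26], 0, 0], [[0, 0, 40], 0, 0], [[0, 0, 52], 0, 0], [[0, 0, 60], 0, 0], [[0, 0, 62], 0, 0]]}}

```text
time_s: 23.22
eef_pos: [462.7, 273.9, 187.6]
ee_rot: [-0.0, 0.765, 0.644, -0.0]
force: [-0.2, -0.3, -2.7]
grip_width: 0.256
```

```bash
python3 -c "
from h import *
look('s20',(60,190),(160,300))
print();cap('top','t20')
a=cv2.imread('pics/t20.png')[150:260,70:220];cv2.imwrite('pics/g_t20.png',cv2.resize(a,None,fx=4,fy=4))"
```

```text
pos [462.8 273.9 187.7] toolx 80.25 tilt 0.02 shift [-256.8  110.9   93.7] yaw -9.75 t 23.275 g 0.2553016139948879 F [-0.2 -1.2 -3.4] T [-0.01 -0.   -0.02]
141 265.0 142.0 | 143 265.0 132.0 | 149 264.0 102.0 | 151 261.0 93.0 | 153 260.0 84.0 | 155 260.0 74.0 | 157 259.0 64.0 | 159 258.0 53.0 | 161 256.0 44.0 | 163 258.0 33.0 | 165 257.0 23.0 | 167 259.0 10.0 | 170 236.0 11.0 | 172 218.0 12.0 | 175 199.0 12.0 |
```

View pics/g_s20.png

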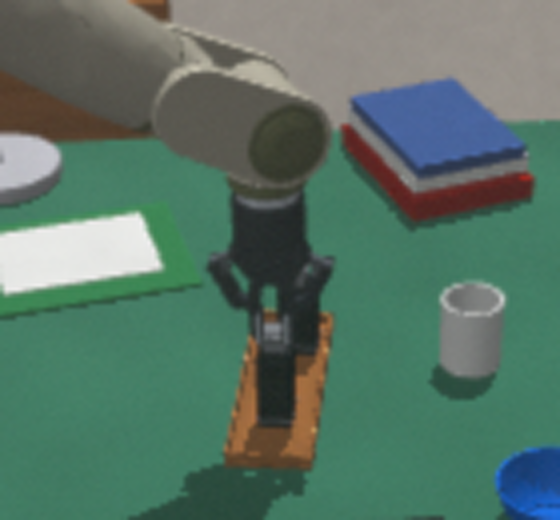

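View pics/g_t20.png

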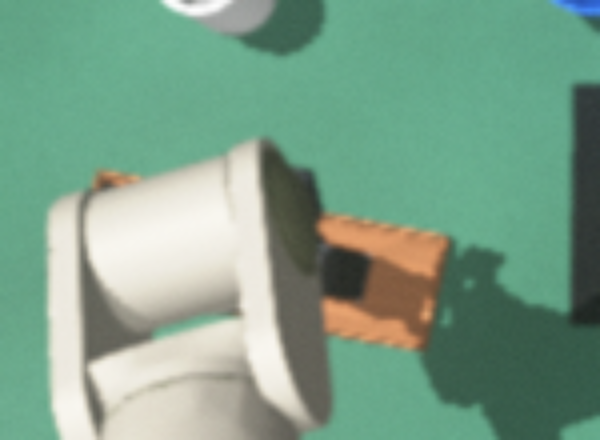

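The pack is centred in the tray's empty half and clear of the spare. I lower it onto the floor.

{"op": "move_arm", "data": {"series": [[[0, 0, 2], 0, 0], [[0, 0, 4], 0, 0], [[0, 0, 6], 0, 0], [[0, 0, 7], 0, 0], [[0, 0, 7], 0, 0]], "force": 60}}

```text
time_s: 23.95
eef_pos: [462.9, 274.0, 181.4]
ee_rot: [0.0, 0.765, 0.644, 0.0]
force: [-0.8, -0.5, 1.9]
grip_width: 0.253
```

{"op": "move_arm", "data": {"series": [[[0, 0, 1], 0, 0], [[0, 0, 1], 0, 0], [[0, 0, 1], 0, 0.28], [[0, 0, 1], 0, 0.35], [[0, 0, 1], 0, 0.45], [[0, 0, 1], 0, 0.55], [[0, 0, 1], 0, 0.65], [[0, 0, 1], 0, 0.7]], "force": 20}}

```text
time_s: 24.95
eef_pos: [462.8, 273.9, 180.0]
ee_rot: [-0.0, 0.765, 0.644, -0.0]
force: [-0.1, 0.3, -0.6]
grip_width: 0.699
```

```bash
python3 -c "
from h import *
look('s21',(60,190),(160,300))"
```

```text
pos [462.8 273.9 180.1] toolx 80.25 tilt 0.0 shift [-256.9  110.8   86.1] yaw -9.75 t 25.0 g 0.7017544069698101 F [-0.7  0.2 -0.3] T [-0.01  0.01 -0.05]
146 264.0 117.0 | 149 263.0 103.0 | 151 261.0 93.0 | 153 259.0 85.0 | 155 255.0 76.0 | 157 256.0 66.0 | 159 257.0 55.0 | 161 258.0 44.0 | 163 256.0 34.0 | 165 256.0 23.0 | 167 256.0 13.0 | 170 237.0 9.0 | 174 203.0 13.0 |
```

View pics/g_s21.png

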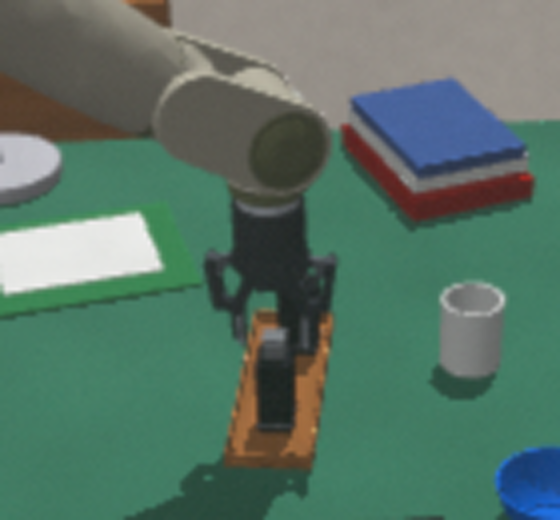

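It has been let go and stands upright. I retreat straight up, move aside and check.

{"op": "move_arm", "data": {"series": [[[0, 0, -15], 0, 0.8], [[0, 0, -40], 0, 0.8], [[0, 0, -80], 0, 0.8], [[0, 0, -120], 0, 0.8], [[-40, 0, -130], 0, 0.8], [[-90, 0, -130], 0, 0.8], [[-140, 0, -130], 0, 0.8], [[-190, 0, -130], 0, 0.8], [[-240, 0, -130], 0, 0.8], [[-280, 0, -130], 0, 0.8]]}}

```text
time_s: 26.25
eef_pos: [414.8, -3.6, 311.2]
ee_rot: [0.001, 0.765, 0.644, 0.0]
force: [0.0, -0.5, -0.8]
grip_width: 0.798
```

```bash
python3 -c "
from h import *
p,d=cap('top','t22');cap('side','s22');W=world('top',d); print(ctrl.sense()['eef_pos'],ctrl.sense()['time_s'])
W0=np.load('pics/W0.npy')
for nm,WW in(('0',W0),('1',W)):
  s=WW[185:245,80:190].reshape(-1,3)
  for lo,hi in((85,103),(108,125)):
    q=s[(s[:,2]>lo)&(s[:,2]<hi)]
    for a,k in(('spare',q[:,1]>360),('pack',q[:,1]<360)):
      if k.sum()>5: print(nm,a,lo,k.sum(),q[k].mean(0).round(1),cv2.minAreaRect(q[k][:,:2].astype(np.float32)))
a=cv2.imread('pics/t22.png')[100:250,70:270];b=cv2.imread('pics/s22.png')[60:200,160:300]
cv2.imwrite('pics/z.png',np.hstack([cv2.resize(a,(440,330)),cv2.resize(b,(330,330))]))"
```

```text
[414.98646519  -4.56652982 311.1717398 ] 26.35
0 spare 85 132 [500.7 422.6  93.5] ((501.4769592285156, 428.05950927734375), (41.47966384887695, 45.84407424926758), 78.08470153808594)
0 spare 108 83 [500.2 427.9 116.8] ((501.09722900390625, 429.44635009765625), (27.544353485107422, 26.61117935180664), 74.36058807373047)
1 spare 85 131 [501.3 422.6  93.7] ((501.8789367675781, 428.64617919921875), (40.2542839050293, 45.6389045715332), 79.80795288085938)
1 pack 85 125 [464.9 275.4  93.4] ((465.69158935546875, 281.6834411621094), (46.737579345703125, 39.7110595703125), 80.79507446289062)
1 spare 108 81 [500.4 428.1 117.1] ((501.16033935546875, 428.97509765625), (24.484432220458984, 26.19845962524414), 79.0209732055664)
1 pack 108 76 [465.3 281.2 117.2] ((465.4850158691406, 281.2132873535156), (26.43861198425293, 23.618148803710938), 79.64331817626953)
```

View pics/z.png

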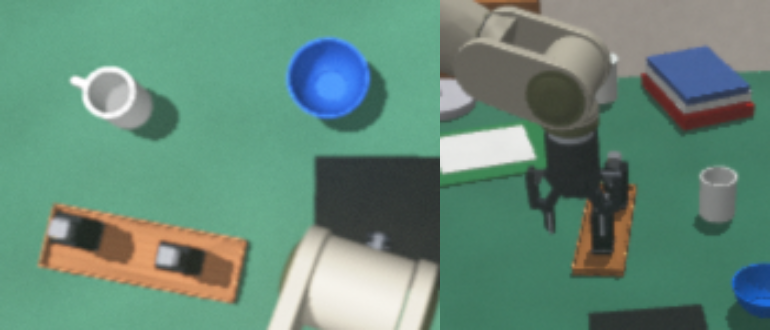

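Both packs stand plug up in the tray. The pack's top is at z ≈ 117 and its shoulder at 93.4, the same as the spare, which hasn't moved. I hand the job in.

```bash
python3 -c "
from h import *
print(ctrl.finish_job())"
```

```text
the job is handed in; nothing more can be done
None
```

The pack now stands upside down, plug up, in the empty half of the tray, and I handed the job in at about 26 s. `finish_job` reports no verdict, so I don't know how it was scored.

**What I did:**
- **Charger:** I pulled the pack straight up out of the charger with an 80 N grip.
- **Mat:** I tipped it down onto the mat by pivoting it between the pads, let go and backed off. A top picture showed it lying flat.
- **Turning over:** I took it by the plug with a light grip and lifted it so the blunt end swung down. It stuck partway, so I used a quick upward pull and then dragged the blunt edge along the mat to get it upright.
- **Tray:** I lowered it onto the tray floor until I felt contact, let go and moved clear.

**Last checks:**
- **Pack:** It is centred about 66 mm along −y from the tray's centre. Its plug top is at z ≈ 117 mm and its block top at 93 mm, the same as the spare, so it sits on the floor.
- **Spare:** It has not moved by more than about 1 mm.
- **Bowl, mug and bottle:** The bowl and mug look undisturbed in the pictures; I did not measure them. I did not check the bottle after the pull from the charger.
- **Disagreements:** Early on, the two cameras placed the pack about 5 mm apart. The first drag on the mat mostly slid, with the wrist force peaking near 38 N, so I lowered the grip to 20 N.

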